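# Slide the steel bench block home into the corner stop

### The arm

A 6-joint arm with a two-finger parallel gripper is mounted at the origin on the work surface. World frame = base frame: x ahead of the robot, y to its left, z up, the work surface at z = 0. Lengths are in m, angles in rad, forces in N, time in s.
With the tool pointing down it reaches from about 0.35 to 0.85 m from the base axis. Payload 8.1 kg.
Tool frame: the origin (TCP) lies at the very end of the fingers, on their centre line; the grasp point (between the pads) lies robot.grip_point_offset behind it (robot.grip_point_offset is the distance from the TCP to the grasp point, in m); z points along the fingers, y is the line along which they close (so a half turn about z gives the same grasp; the last joint's range is limited). The gripper opens to 93 mm and grips with 3 to 60 N. Pads are 15 mm wide; open, the fingers measure 128 mm over their backs; the gripper's body (75 mm by 188 mm) begins 65 mm behind the grasp point.
Start: joints at [-1.308, 0.13, 1.488, -0, 1.523, -0.085], TCP at [0.205, -0.564, 0.196] pointing down, gripper open.
Joint ranges: [-2.96, 2.96], [-0.89, 2.26], [0.02, 2.5], [-1.34, 4.48], [0, 2.73], [-2.66, 2.66]. Speed limits (rad/s): [2.39, 2.39, 2.79, 3.14, 3.14, 3.14].

### API

Orientations are given as a rotation vector (axis times angle).
In Python, from plant import robot, eyes gives the robot as it stands. The module is installed in compiled form; this text tells all that it offers.
- The arm moves only by the tool apply_moves, never from a script. Its argument "steps" is one flat list of numbers, 7 for each row, row after row: the shift along the tool's x, y, z in units of 30 mm (1.0 is 30 mm), then the turn, a rotation vector about the tool's x, y, z in units of 6 degrees (1.0 is 6 degrees), then the opening in per cent of the stroke, from 0 (shut) to 100 (fully open). In form: [dx, dy, dz, ax, ay, az, fingers, dx, dy, dz, ax, ay, az, fingers, ...]. A call has 1 to 12 rows; each row shifts and turns the commanded pose from where the row before left it, along the tool's axes as they then stand; what a row does not reach is not made up. A row lasts 1/12 s, in which the tool goes at most 41.7 mm and 7.16 degrees, less where a joint would pass 70% of its speed; a pose out of reach is approached as far as the arm can. A call is refused whole if a number of a shift passes 1 or a number of a turn 1, either way. A call with a gripper value outside its range is refused whole. The fingers move at their own pace and stop on an object; "grip_force" is the grip in N (left out, the last holds). Time passes only in rows, so rows that do not move let the fingers close. It gives the time, the measured TCP pose, the force, the opening and the grip force at its end, in the units of the state.
- robot.read_state(): the state, without advancing time (a new reading comes with each control period).
- eyes.read_camera(name): name is "scene" or "top" or "wrist"; returns the picture (420x560x3 uint8, red, green, blue); there is no depth.
- eyes.calibration(name): a dict with "K" (3x3 intrinsics, pixels), "k1" (the pictures are not rectified: a ray, as slopes to the right and down, at radius r is drawn at 1 + k1 r^2 times it, then the intrinsics apply), "R" (3x3) and "t" (3): a world point X has camera coordinates R X + t. Camera axes: x right, y down, z forward; pixel columns grow to the right and rows downward; lengths in m; the calibration is good to about 2 mm. A picture is of the moment at which its call begins: read the wrist's pose just before it. calibration takes no time and is no camera call; for the wrist camera it gives the pose at the moment of the call.
- robot.close_job(): hands the job in; it is judged then, once.
Trained networks look in the newest picture that a camera, given by its name, has taken for a name from the list of things; names that differ only in an ending like _2 or _b are one class to them, and where a whole thing is asked for, a point or a joint stands for the part that bears it (a point fixed in the world has none). Each returns a list of dicts, best first, with "conf" (0 to 1); they miss things now and then, are a little off and sometimes report something else, mostly with a low value. They report only what shows in the picture. A call takes as long as a camera call. They do not tell look-alikes from the thing itself.
- eyes.search_frame(camera, thing): "rect" ([left, top, width, height] in pixels, round what is visible of it).
- eyes.place_of(camera, thing): "xy" ([column, row] in pixels: a listed point, or the origin of a listed thing).
The state is a dict: "t": time; "q": joint angles; "dq": joint speeds; "joint_torque": joint torques, N m; "tool_pos": TCP position; "orientation": TCP orientation; "force": force on the tool from outside, world axes, zero at the start; "wrist_torque": the same for the moment, N m; "opening": finger opening in m; "gripper_force": force on a finger pad.
Only numpy, scipy, OpenCV 4.12 (cv2) and the standard library are available. Lean on these libraries where they do the work, as an engineer would, in place of code of your own. Each camera call takes 0.05 s, during which the arm holds its last target. There are 200 camera calls.

### The job

Get the engraver's place ready: push the bare steel bench block along the bench with the fingertips until it sits home in the corner stop, one long side flat against the dark steel rail and one end against the red end stop. Only slide it: do not grip it, straddle it with the fingers, tip it or lift it off the bench. Leave the black rubber block and everything else on the bench where it is.

Things in the scene. Friction and masses are not known exactly. Their poses are not given: they have to be found in the camera images.
- steel_block: loose bare steel bench block, a brick 50 (its x) x 70 (its y) x 25 mm high, about 0.7 kg; sliding it takes roughly 3 to 6 N. Origin: centre of its underside; z up. It starts within 0.35 rad of parallel to the corner stop (its x like the stop's x), in one of two places side by side, on the robot's side of the rail, 0.1 m or more to the right of the red stop.
- corner_stop: fixed L-shaped stop, 15 mm high. Origin: inside corner at bench level; x away from the robot, y to the left (turned up to 0.15 rad). Dark steel rail: inner face on x = 0, from y = 0 to -380 mm, 20 mm thick on the +x side. Red end stop: inner face on y = 0, from x = 0 to -70 mm, 20 mm thick on the +y side. A block that is home has its centre at x -25, y -35 mm, axes parallel to the stop's.
- rubber_block: loose black rubber block of the same size as the steel one (50 x 70 x 25 mm), light (0.1 kg), lying in the other of the two places, about 140 mm centre to centre from the steel block; not to be moved. Origin: centre of its underside.
- ring_cone: loose brass ring cone standing on a 60 mm foot, 90 mm tall; bystander. Origin: centre of its underside.
- oil_bottle: loose amber bottle, 44 mm across, 85 mm tall; bystander. Origin: centre of its underside.
- tin: loose round aluminium tin, 64 mm across, 35 mm high; bystander. Origin: centre of its underside.
- graver: loose graver lying down, wooden handle and steel blade along its x, 130 mm long; bystander.
- cup: loose white ceramic cup, 70 mm across, 60 mm high, beyond the rail; bystander. Origin: centre of its underside.
- shot_weight: loose steel cylinder weight, 40 mm across, 30 mm high, beyond the rail; bystander. Origin: centre of its underside.
Mind the look-alikes: they are no part of the job. Leave any turquoise or yellow look-alike of the steel_block alone.

How it is judged:
By the outcome, as a careful person would: the job done as asked, in the order asked, and still so for the second after the job is handed in, with the robot touching nothing.
It also fails if it takes over 58 s, if anything falls off the work surface, if the arm or the gripper's body presses on something with over 40 N, if the wrist force passes 120 N, or if a joint passes its speed limit or range.

## Working session

There is one attempt and no reset: what is moved stays moved. The work goes in short steps, Python scripts to look and compute and a tool call to move; the robot and the scene stay as the last step left them, time stands still between calls to the robot, and variables do not carry over. Pictures are saved under pics/ and viewed, at most 10 in all, crops included, and the job is handed in when it is done.

Besides the shell and the picture viewer there is one more tool, called as name(argument=value, ...), one argument or row to a line, values as JSON. apply_moves: Moves the arm, as the interface text tells. Its arguments: {"type":"object","properties":{"steps":{"type":"array"},"grip_force":{"type":"number"}},"required":["steps"]}

```bash
mkdir -p pics; python3 - <<'E'
from plant import robot, eyes
import cv2,numpy as np
s=robot.read_state();print({k:np.round(s[k],3).tolist() for k in s}, robot.grip_point_offset)
for n in("scene","top"):
    im=eyes.read_camera(n);cv2.imwrite(f"pics/{n}1.png",im[:,:,::-1])
    c=eyes.calibration(n);print(n,c)
    for th in("steel_block","rubber_block","corner_stop"):
        print(th,[(round(d['conf'],2),np.round(d['xy']).tolist()) for d in eyes.place_of(n,th)])
E
```

```text
{'t': 0.0, 'q': [-1.308, 0.131, 1.489, 0.0, 1.523, -0.085], 'dq': [0.0, 0.001, 0.001, 0.0, 0.0, 0.001], 'joint_torque': [0.0, -55.984, -49.177, 0.077, 0.035, -0.0], 'tool_pos': [0.204, -0.563, 0.195], 'orientation': [-3.092, -0.543, 0.0], 'force': [0.076, -0.047, 0.32], 'wrist_torque': [-0.001, -0.062, 0.034], 'gripper_force': 0.0, 'opening': 0.093} 0.0188
scene {'K': array([[409.59936295,   0.        , 277.24716343],
       [  0.        , 409.59936295, 204.67980179],
       [  0.        ,   0.        ,   1.        ]]), 'k1': 0.0005214170297308307, 'R': array([[-0.05775395,  0.99813352,  0.01984827],
       [ 0.60233239,  0.0506935 , -0.79663408],
       [-0.79615336, -0.03405351, -0.6041359 ]]), 't': array([ 0.07008773, -0.30716097,  1.48948922])}
steel_block [(0.91, [344.0, 212.0]), (0.59, [251.0, 185.0])]
rubber_block [(0.95, [238.0, 215.0])]
corner_stop [(0.81, [348.0, 252.0]), (0.47, [439.0, 240.0])]
top {'K': array([[507.25329933,   0.        , 281.47306779],
       [  0.        , 507.25329933, 206.34107478],
       [  0.        ,   0.        ,   1.        ]]), 'k1': 0.05014498621942875, 'R': array([[-1.49055825e-02, -9.99888809e-01,  4.40582223e-04],
       [-9.86432481e-01,  1.46329364e-02, -1.63514029e-01],
       [ 1.63489401e-01, -2.87187647e-03, -9.86540911e-01]]), 't': array([-0.00745725,  0.58314453,  1.17412833])}
steel_block [(0.92, [223.0, 228.0]), (0.81, [323.0, 276.0]), (0.8, [274.0, 288.0]), (0.71, [271.0, 226.0])]
rubber_block [(0.8, [333.0, 213.0])]
corner_stop [(0.79, [224.0, 174.0])]
```

View pics/top1.png

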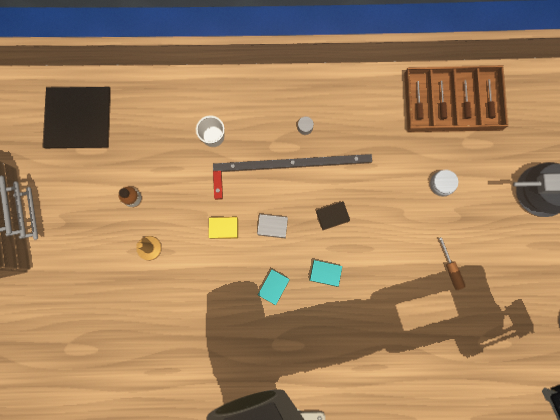

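View pics/scene1.png

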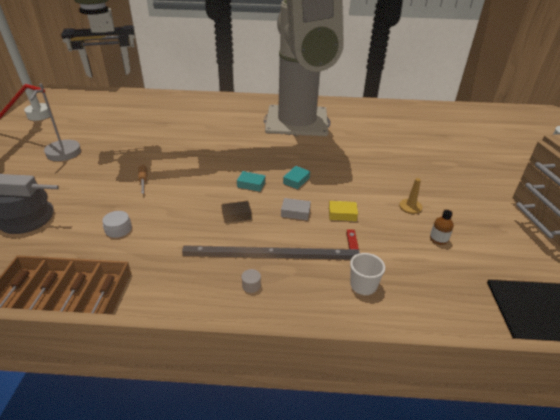

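Top view: the candidates for a 50x70 block are grey (272,226), yellow (223,227), turquoise (274,286) and (326,272), and black rubber (333,215). The bare steel one is grey, at (272,226). The rail runs from (214,167) to (372,158) and the red stop is at (218,185). The scene view agrees, with grey at (296,209).

```bash
cat > h.py <<'E'
from plant import robot, eyes
import cv2,numpy as np
from scipy.spatial.transform import Rotation as Ro
def world(px,z,c):
    "pixels -> world points on the plane at height z"
    px=np.atleast_2d(np.array(px,float))
    u=cv2.undistortPoints(px[:,None],c["K"],np.array([c["k1"],0,0,0.]))[:,0]
    d=np.c_[u,np.ones(len(u))]@c["R"]; o=-c["R"].T@c["t"]
    return o+d*((z-o[2])/d[:,2])[:,None]
def pix(X,c):
    return cv2.projectPoints(np.atleast_2d(np.array(X,float)),cv2.Rodrigues(c["R"])[0],c["t"],c["K"],np.array([c["k1"],0,0,0.]))[0][:,0]
E
python3 - <<'E'
from h import *
c=eyes.calibration("top")
im=cv2.imread("pics/top1.png")
for n,p,z in(("steel",(272,226),.02),("yellow",(223,227),.02),("rubber",(333,215),.02),("t1",(274,286),.02),("t2",(326,272),.02),("corner",(222,171),.015),("railend",(372,163),.015),("redend",(222,199),.015),("cone",(149,247),.0)):
    print(n,world(p,z,c).round(3))
cr=im[145:310,195:365];cv2.imwrite("pics/crop1.png",cv2.resize(cr,None,fx=4.5,fy=3.6*1.0,interpolation=2) if 0 else cv2.resize(cr,None,fx=3.6,fy=3.6,interpolation=2))
E
```

```text
steel [[0.539 0.008 0.02 ]]
yellow [[0.538 0.128 0.02 ]]
rubber [[ 0.564 -0.142  0.02 ]]
t1 [[0.394 0.005 0.02 ]]
t2 [[ 0.426 -0.121  0.02 ]]
corner [[0.68  0.131 0.015]]
railend [[ 0.695 -0.245  0.015]]
redend [[0.609 0.131 0.015]]
cone [[0.494 0.312 0.   ]]
```

View pics/crop1.png

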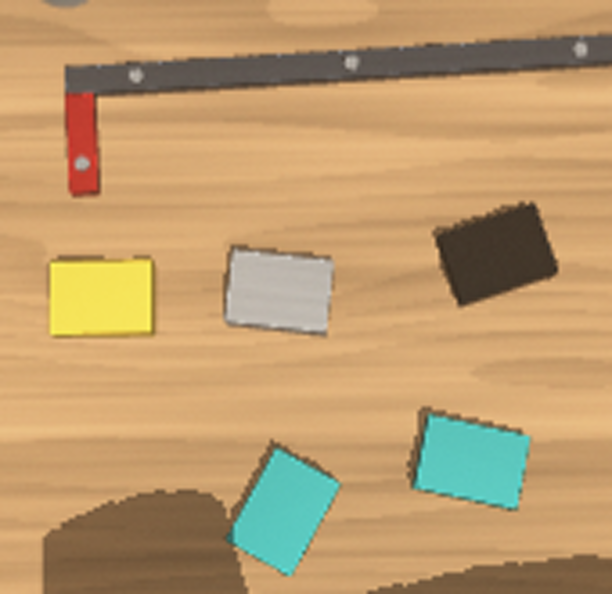

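Crop: the grey bare steel block has its top-face corners at crop (232,250), (332,260), (327,334) and (226,322). The rail's inner edge runs (97,95) to (612,66), and the red stop's inner edge (97,95) to (99,192).

```bash
python3 - <<'E'
from h import *
c=eyes.calibration("top")
f=lambda a:np.array(a,float)/3.6+[195,145]
b=world(f([(232,250),(332,260),(327,334),(226,322)]),.025,c)[:,:2]
r=world(f([(97,95),(612,66),(99,192)]),.015,c)[:,:2]
print(b.round(4),b.mean(0).round(4))
for i in range(4):print(np.linalg.norm(b[i]-b[i-1]).round(4))
dy=b[0]-b[1]+b[3]-b[2];print("block yaw",np.arctan2(-dy[0],dy[1]))
d=r[0]-r[1];print(r.round(4),"stop yaw",np.arctan2(-d[0],d[1]))
s=robot.read_state();R=Ro.from_rotvec(s["orientation"]).as_matrix();print(R.round(3))
w=eyes.calibration("wrist");print((R.T@(-w["R"].T@w["t"]-s["tool_pos"])).round(3),(R.T@w["R"].T).round(3))
# move: target above behind block
d=np.array([.47,.008,.2])-s["tool_pos"];print("tool shift/30mm",(R.T@d/.03).round(2))
E
```

```text
[[ 0.5675  0.038 ]
 [ 0.5596 -0.0299]
 [ 0.5092 -0.0256]
 [ 0.5184  0.0425]] [0.5387 0.0063]
0.0493
0.0683
0.0506
0.0687
block yaw -0.12460223823844718
[[ 0.6793  0.1313]
 [ 0.6946 -0.2272]
 [ 0.6107  0.1297]] stop yaw 0.04272289759177464
[[ 0.94   0.341 -0.   ]
 [ 0.341 -0.94   0.   ]
 [ 0.    -0.    -1.   ]]
[ 0.081 -0.    -0.189] [[ 0.001 -0.957 -0.289]
 [ 1.     0.001 -0.   ]
 [ 0.    -0.289  0.957]]
tool shift/30mm [ 14.82 -14.91  -0.14]
```

The steel block measures 69x50 mm, with its centre at (0.539, 0.006) and yaw -0.125. The stop corner is at (0.679, 0.131) with yaw 0.043. Next I hover behind the block.

apply_moves(
  steps=[0.95,-0.91,0,0,0,0,43,0.95,-0.91,0,0,0,0,43,0.95,-0.91,0,0,0,0,43,0.95,-0.91,0,0,0,0,43,0.95,-0.91,0,0,0,0,43,0.95,-0.91,0,0,0,0,43,0.95,-0.91,0,0,0,0,43,0.95,-0.91,0,0,0,0,43,0.95,-0.91,0,0,0,0,43,0.95,-0.91,0,0,0,0,43,0.95,-0.91,0,0,0,0,43,0.95,-0.91,0,0,0,0,43],
)

```text
t: 1.4
tool_pos: [0.4149, -0.1377, 0.1963]
orientation: [3.094, 0.543, 0.001]
force: [0.8, -1.0, 1.0]
opening: 0.0398
gripper_force: 0.0
```

apply_moves(
  steps=[0.95,-0.91,0,0,0,0,43,0.95,-0.91,0,0,0,0,43,0.95,-0.91,0,0,0,0,43,0.95,-0.91,0,0,0,0,43,0,0,0,0,0,0.97,43,0,0,0,0,0,0.97,43,0,0,0,0,0,0.97,43,0,0,0,0,0,0,43,0,0,0,0,0,0,43],
)

```text
t: 2.15
tool_pos: [0.4843, 0.002, 0.196]
orientation: [3.141, 0.073, 0.0]
force: [-1.0, -0.8, 0.4]
opening: 0.0402
gripper_force: 0.0
```

```bash
cat >> h.py <<'E'
C=np.array([.6793,.1313]); PSI=.0427
S=np.array([[np.cos(PSI),-np.sin(PSI)],[np.sin(PSI),np.cos(PSI)]])
def report():
    s=robot.read_state();p=np.array(s["tool_pos"]);R=Ro.from_rotvec(s["orientation"]).as_matrix()
    print("t",round(s["t"],2),"tcp",p.round(4),"stop xy",((p[:2]-C)@S).round(4),"yaw",np.arctan2(R[1,0],R[0,0]).round(4),"tilt",R[:2,2].round(4),"F",np.round(s["force"],1),"open",round(s["opening"],4))
E
python3 - <<'E'
from h import *
report()
c=eyes.calibration("wrist");im=eyes.read_camera("wrist");cv2.imwrite("pics/w1.png",im[:,:,::-1])
E
```

```text
t 2.15 tcp [0.4843 0.002  0.196 ] stop xy [-0.2003 -0.1208] yaw 0.0463 tilt [ 0.0001 -0.    ] F [-1.  -0.8  0.4] open 0.0402
```

View pics/w1.png

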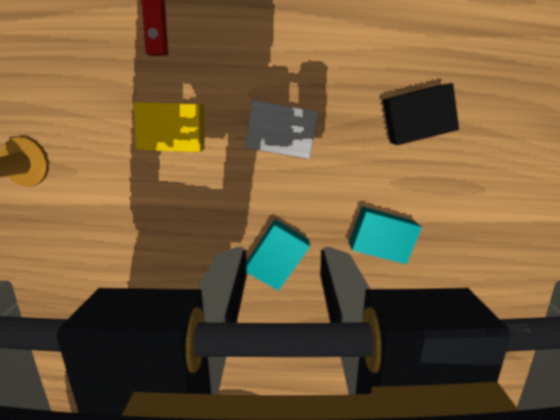

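The wrist view shows the steel block at (282,128) ahead of the fingers, yellow at (169,127), rubber at (421,113), and the turquoise blocks at (278,254) and (386,235) behind them. There is clear space between, so I go down.

apply_moves(
  steps=[0,0,0.89,0,0,0,43,0,0,0.89,0,0,0,43,0,0,0.89,0,0,0,43,0,0,0.89,0,0,0,43,0,0,0.89,0,0,0,43,0,0,0.89,0,0,0,43,0,0,0.6,0,0,0,43,0,0,0.3,0,0,0,43,0,0,0,0,0,0,43],
)

```text
t: 2.95
tool_pos: [0.4823, 0.0019, 0.0065]
orientation: [-3.14, -0.07, 0.007]
force: [-0.6, -0.4, -0.4]
opening: 0.0398
gripper_force: 0.0
```

```bash
python3 -c "
from h import *
report()"
```

```text
t 2.95 tcp [0.4823 0.0019 0.0065] stop xy [-0.2024 -0.1208] yaw 0.0444 tilt [-0.0042  0.0005] F [-0.6 -0.4 -0.4] open 0.0398
```

apply_moves(
  steps=[0.33,0,0,0,0,0,43,0.33,0,0,0,0,0,43,0.33,0,0,0,0,0,43,0.33,0,0,0,0,0,43,0.33,0,0,0,0,0,43,0.33,0,0,0,0,0,43,0.33,0,0,0,0,0,43,0.33,0,0,0,0,0,43,0.33,0,0,0,0,0,43,0.33,0,0,0,0,0,43,0.33,0,0,0,0,0,43,0.2,0,0,0,0,0,43],
)

```text
t: 3.95
tool_pos: [0.6015, 0.0067, 0.011]
orientation: [3.141, 0.069, 0.005]
force: [0.7, 0.1, 0.4]
opening: 0.0399
gripper_force: 0.0
```

```bash
python3 - <<'E'
from h import *
report()
im=eyes.read_camera("wrist");cv2.imwrite("pics/w2.png",im[:,:,::-1])
E
```

```text
t 3.95 tcp [0.6015 0.0067 0.011 ] stop xy [-0.083  -0.1212] yaw 0.044 tilt [ 0.0033 -0.0002] F [0.7 0.1 0.4] open 0.0399
```

View pics/w2.png

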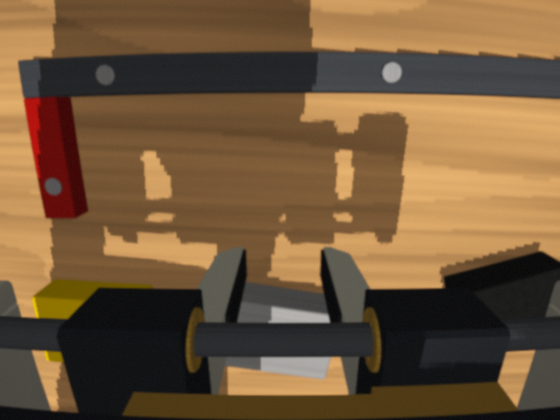

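```bash
python3 - <<'E'
from h import *
s=robot.read_state();p=np.array(s["tool_pos"]);R=Ro.from_rotvec(s["orientation"]).as_matrix()
c=eyes.calibration("wrist")
print("tips",pix([p,p+R@[0,.02,0],p-R@[0,.02,0]],c).round())
print("old block",pix([[.5675,.038,.025],[.5596,-.0299,.025],[.5092,-.0256,.025],[.5184,.0425,.025]],c).round())
print("img block far edge",world([(250,285),(328,295),(327,376)],.025,c).round(3), "yellow", world([(55,282),(36,296)],.025,c).round(3))
im=eyes.read_camera("top");cv2.imwrite("pics/top2.png",cv2.resize(im[130:320,150:400,::-1],None,fx=3,fy=3,interpolation=2))
E
```

```text
tips [[284. 246.]
 [317. 246.]
 [251. 245.]]
old block [[229. 306.]
 [341. 321.]
 [326. 385.]
 [223. 371.]]
img block far edge [[ 0.582  0.026  0.025]
 [ 0.577 -0.021  0.025]
 [ 0.517 -0.025  0.025]] yellow [[0.577 0.144 0.025]
 [0.566 0.159 0.025]]
```

View pics/top2.png

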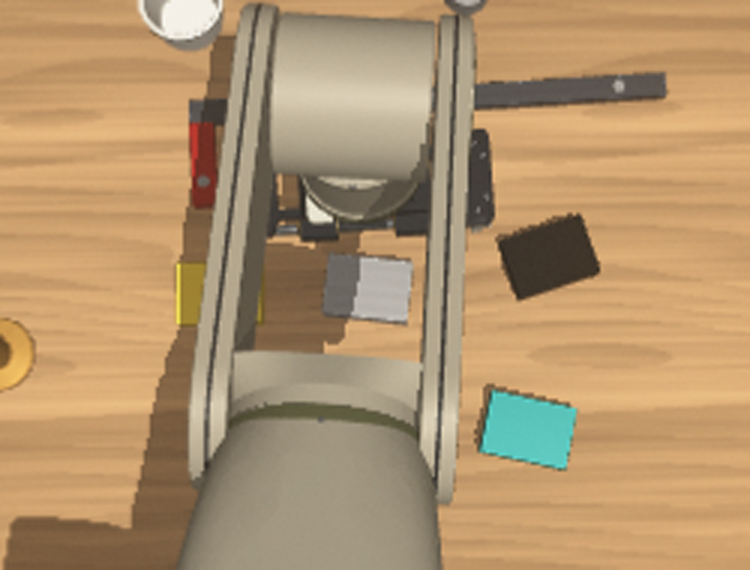

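The block has not moved (top view, crop (330,255) to (407,323)) although the fingers are past it. I check the fingertip height from the scene camera.

```bash
python3 - <<'E'
from h import *
s=robot.read_state();p=np.array(s["tool_pos"]);R=Ro.from_rotvec(s["orientation"]).as_matrix()
report(); print(np.round(s["q"],3))
c=eyes.calibration("scene");im=eyes.read_camera("scene")[:,:,::-1]
o=np.array([190,130]);
q=pix([p,p+R@[0,.02,0],p-R@[0,.02,0],p+[0,0,.05]],c);print(q.round(), ((q-o)*4).round())
cv2.imwrite("pics/s2.png",cv2.resize(im[130:280,190:385],None,fx=4,fy=4,interpolation=2))
E
```

```text
t 4.05 tcp [0.601  0.0068 0.0104] stop xy [-0.0836 -0.1211] yaw 0.0437 tilt [ 0.0026 -0.0001] F [-0.3 -0.6 -0.3] open 0.0399
[-0.074  0.291  1.657  0.     1.191  1.453]
[[295. 224.]
 [286. 224.]
 [303. 224.]
 [295. 208.]] [[418. 375.]
 [385. 374.]
 [451. 376.]
 [422. 311.]]
```

View pics/s2.png

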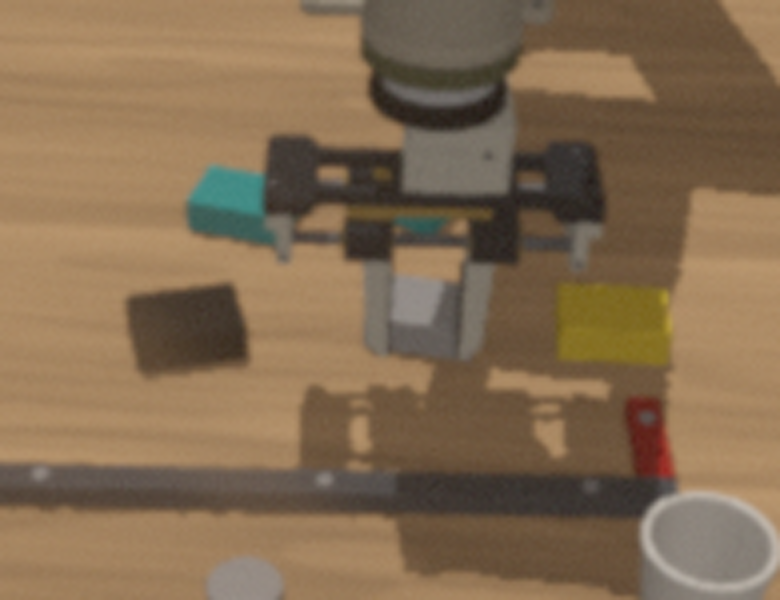

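The scene crop shows the real fingertips ending at about (378,355), 20 crop px above the projected TCP (375). The fingers therefore end about 20 mm short of the reported TCP and skimmed over the block. I go back behind it and probe down by force.

apply_moves(
  steps=[0,0,-0.5,0,0,0,43,0,0,-0.5,0,0,0,43,-0.8,0,0,0,0,0,43,-0.8,0,0,0,0,0,43,-0.8,0,0,0,0,0,43,-0.8,0,0,0,0,0,43,-0.8,0,0,0,0,0,43,0,0,0,0,0,0,43,0,0,0.5,0,0,0,43,0,0,0.5,0,0,0,43,0,0,0,0,0,0,43,0,0,0,0,0,0,43],
)

```text
t: 5.1
tool_pos: [0.4785, 0.0018, 0.0085]
orientation: [-3.141, -0.068, 0.003]
force: [-0.7, 0.5, 0.4]
opening: 0.04
gripper_force: 0.0
```

apply_moves(
  steps=[0,0,0.1,0,0,0,43,0,0,0.1,0,0,0,43,0,0,0,0,0,0,43],
)

```text
t: 5.35
tool_pos: [0.4795, 0.0018, 0.0029]
orientation: [3.141, 0.068, 0.001]
force: [-0.5, -1.0, -0.2]
opening: 0.0397
gripper_force: 0.0
```

apply_moves(
  steps=[0,0,0.1,0,0,0,43,0,0,0.1,0,0,0,43,0,0,0,0,0,0,43],
)

```text
t: 5.6
tool_pos: [0.4789, 0.0018, -0.0038]
orientation: [-3.141, -0.068, 0.001]
force: [-0.2, -0.4, -0.9]
opening: 0.0399
gripper_force: 0.0
```

apply_moves(
  steps=[0,0,0.1,0,0,0,43,0,0,0,0,0,0,43],
)

```text
t: 5.77
tool_pos: [0.4789, 0.0018, -0.0068]
orientation: [-3.141, -0.068, 0.001]
force: [-0.7, 1.2, -1.2]
opening: 0.0399
gripper_force: 0.0
```

apply_moves(
  steps=[0,0,0.1,0,0,0,43,0,0,0,0,0,0,43],
)

```text
t: 5.93
tool_pos: [0.4789, 0.0018, -0.0098]
orientation: [-3.141, -0.068, 0.001]
force: [1.1, 1.3, -0.1]
opening: 0.0402
gripper_force: 0.0
```

The TCP now reads below the bench with no contact, which confirms the offset. I probe a little further.

apply_moves(
  steps=[0,0,0.1,0,0,0,43,0,0,0,0,0,0,43],
)

```text
t: 6.1
tool_pos: [0.4789, 0.0018, -0.0128]
orientation: [-3.141, -0.068, 0.001]
force: [-0.1, -0.3, 0.0]
opening: 0.0399
gripper_force: 0.0
```

apply_moves(
  steps=[0,0,0.1,0,0,0,43,0,0,0,0,0,0,43],
)

```text
t: 6.27
tool_pos: [0.4789, 0.0018, -0.0158]
orientation: [-3.141, -0.068, 0.001]
force: [-0.4, -0.5, 0.1]
opening: 0.04
gripper_force: 0.0
```

apply_moves(
  steps=[0,0,0.05,0,0,0,43,0,0,0,0,0,0,43],
)

```text
t: 6.43
tool_pos: [0.4791, 0.0018, -0.017]
orientation: [-3.141, -0.068, 0.0]
force: [0.1, 0.7, -0.2]
opening: 0.0402
gripper_force: 0.0
```

apply_moves(
  steps=[0,0,0.05,0,0,0,43,0,0,0,0,0,0,43],
)

```text
t: 6.6
tool_pos: [0.4792, 0.0018, -0.0184]
orientation: [-3.141, -0.068, 0.0]
force: [-0.7, -0.7, 0.4]
opening: 0.04
gripper_force: 0.0
```

apply_moves(
  steps=[0,0,0.05,0,0,0,43,0,0,0,0,0,0,43],
)

```text
t: 6.77
tool_pos: [0.4791, 0.0018, -0.02]
orientation: [-3.141, -0.068, 0.0]
force: [-0.3, 0.1, 0.2]
opening: 0.0398
gripper_force: 0.0
```

apply_moves(
  steps=[0,0,-0.1,0,0,0,43,0.3,0,0,0,0,0,43,0.3,0,0,0,0,0,43,0.3,0,0,0,0,0,43,0.3,0,0,0,0,0,43,0.3,0,0,0,0,0,43],
)

```text
t: 7.27
tool_pos: [0.5245, 0.0037, -0.0171]
orientation: [-3.141, -0.068, 0.003]
force: [-5.3, -0.2, 3.9]
opening: 0.0402
gripper_force: 2.7
```

```bash
python3 - <<'E'
from h import *
report()
im=eyes.read_camera("wrist");im2=eyes.read_camera("top")
cv2.imwrite("pics/w3.png",np.hstack([cv2.resize(im[100:400,120:440,::-1],(400,375)),cv2.resize(im2[150:275,205:338,::-1],(400,375),interpolation=2)]))
E
```

```text
t 7.27 tcp [ 0.5245  0.0037 -0.0171] stop xy [-0.1601 -0.1208] yaw 0.0431 tilt [-0.0019  0.0001] F [-5.3 -0.2  3.9] open 0.0402
```

View pics/w3.png

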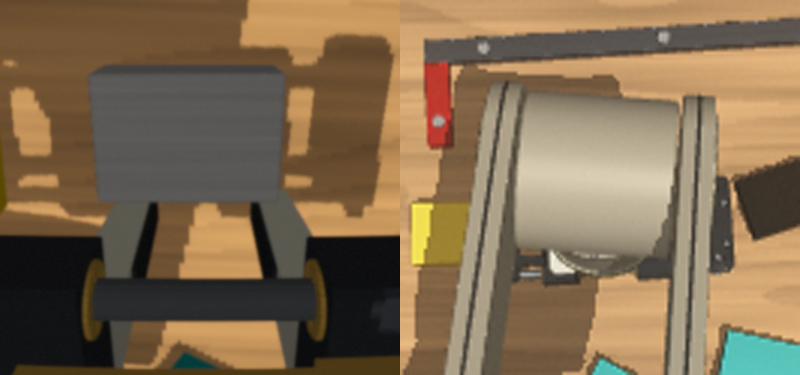

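Now it works: the wrist crop shows the block flush across both fingertips (front edge at row 200, cols 95–282), with 5 N of sliding force. I continue to the rail.

apply_moves(
  steps=[0.3,0,0,0,0,0,43,0.3,0,0,0,0,0,43,0.3,0,0,0,0,0,43,0.3,0,0,0,0,0,43,0.3,0,0,0,0,0,43,0.3,0,0,0,0,0,43,0.3,0,0,0,0,0,43,0.3,0,0,0,0,0,43,0.3,0,0,0,0,0,43,0.2,0,0,0,0,0,43,0.1,0,0,0,0,0,43],
)

```text
t: 8.28
tool_pos: [0.6142, 0.0077, -0.0173]
orientation: [-3.141, -0.068, 0.002]
force: [-3.6, -1.0, 2.8]
opening: 0.0399
gripper_force: 2.5
```

```bash
python3 -c "
from h import *
report()"
```

```text
t 8.28 tcp [ 0.6142  0.0077 -0.0173] stop xy [-0.0703 -0.1207] yaw 0.0432 tilt [-0.0011  0.0001] F [-3.6 -1.   2.8] open 0.0399
```

apply_moves(
  steps=[0.1,0,0,0,0,0,43,0.1,0,0,0,0,0,43,0.1,0,0,0,0,0,43],
)

```text
t: 8.53
tool_pos: [0.6228, 0.008, -0.0172]
orientation: [-3.141, -0.068, 0.001]
force: [-1.6, 0.4, -1.9]
opening: 0.0401
gripper_force: 1.3
```

apply_moves(
  steps=[0.07,0,0,0,0,0,43],
)

```text
t: 8.62
tool_pos: [0.6252, 0.0081, -0.017]
orientation: [-3.141, -0.068, 0.0]
force: [-1.9, 0.9, -2.1]
opening: 0.04
gripper_force: 1.3
```

apply_moves(
  steps=[0.05,0,0,0,0,0,43],
)

```text
t: 8.7
tool_pos: [0.6267, 0.0081, -0.017]
orientation: [-3.141, -0.068, 0.0]
force: [-2.8, -0.3, -1.6]
opening: 0.04
gripper_force: 1.3
```

apply_moves(
  steps=[0.05,0,0,0,0,0,43],
)

```text
t: 8.78
tool_pos: [0.6281, 0.0082, -0.017]
orientation: [-3.141, -0.068, 0.001]
force: [-2.3, -1.0, -1.1]
opening: 0.0403
gripper_force: 1.3
```

apply_moves(
  steps=[0.05,0,0,0,0,0,43],
)

```text
t: 8.87
tool_pos: [0.6297, 0.0083, -0.0169]
orientation: [-3.141, -0.068, 0.0]
force: [-2.5, -0.7, -1.9]
opening: 0.0398
gripper_force: 1.3
```

```bash
python3 - <<'E'
from h import *
report()
im=eyes.read_camera("wrist");c=eyes.calibration("wrist")
np.savez("w4.npz",im=im,**c)
cv2.imwrite("pics/w4.png",cv2.resize(im[30:330,80:480,::-1],(800,600),interpolation=2))
E
```

```text
t 8.87 tcp [ 0.6297  0.0083 -0.0169] stop xy [-0.0548 -0.1208] yaw 0.0431 tilt [-0.0003  0.    ] F [-2.5 -0.7 -1.9] open 0.0398
```

View pics/w4.png

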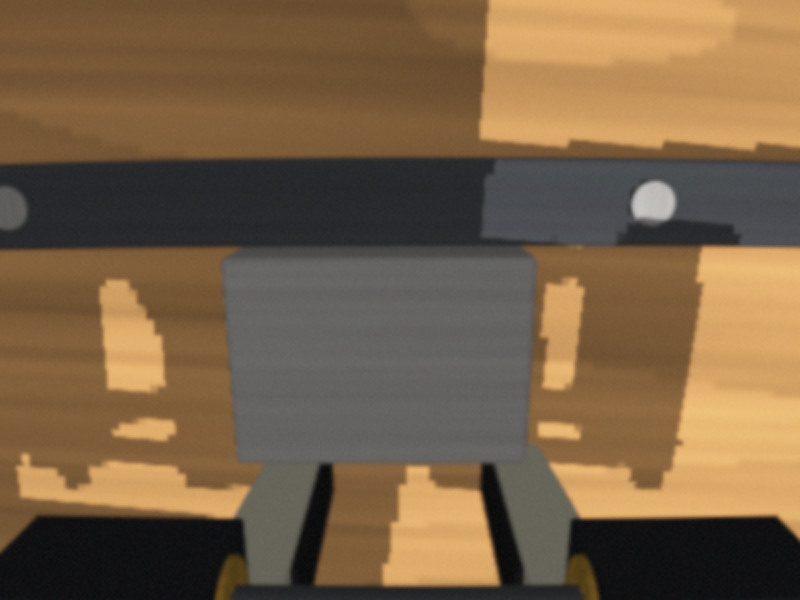

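```bash
python3 - <<'E'
from h import *
c=np.load("w4.npz");f=lambda a:np.array(a,float)/2+[80,30]
st=lambda P:((P[:,:2]-C)@S).round(4)
print("block top",st(world(f([(224,260),(535,260),(525,461),(239,461)]),.025,c)))
print("rail",st(world(f([(100,248),(380,246),(650,246)]),.015,c)))
E
```

```text
block top [[ 0.0038 -0.0803]
 [ 0.0038 -0.1487]
 [-0.0445 -0.149 ]
 [-0.0446 -0.0802]]
rail [[ 0.0054 -0.0481]
 [ 0.0055 -0.1143]
 [ 0.0058 -0.1776]]
```

The wrist view shows the block parallel to the rail (far edge at row 260, rail edge at row 247), with a gap of about 1.6 mm left. I nudge on until the force rises.

apply_moves(
  steps=[0.05,0,0,0,0,0,43],
)

```text
t: 9.0
tool_pos: [0.6306, 0.0083, -0.0168]
orientation: [3.141, 0.068, -0.002]
force: [-13.4, -1.5, 9.1]
opening: 0.0405
gripper_force: 7.1
```

apply_moves(
  steps=[0.05,0,0,0,0,0,43],
)

```text
t: 9.08
tool_pos: [0.6305, 0.0082, -0.0168]
orientation: [3.141, 0.068, -0.008]
force: [-20.1, -1.8, 14.6]
opening: 0.0401
gripper_force: 10.4
```

The force rose to 20 N, so the block is flat against the rail. I back off, lift, move to its right end, close the fingers nearly shut and turn 90°.

apply_moves(
  steps=[-0.25,0,0,0,0,0,43,-0.25,0,0,0,0,0,43,0,0,-0.9,0,0,0,43,0,0,-0.9,0,0,0,5,0,0,-0.9,0,0,0,5,0.52,0.65,0,0,0,-1,5,0.52,0.65,0,0,0,-1,5,0.51,0.64,0,0,0,0,5,0,0,0,0,0,-1,5,0,0,0,0,0,-1,5,0,0,0,0,0,-1,5,0,0,0,0,0,-1,5],
)

```text
t: 10.08
tool_pos: [0.6726, -0.0431, 0.0647]
orientation: [2.963, 1.042, 0.003]
force: [-0.6, 0.3, -1.0]
opening: 0.0049
gripper_force: 0.0
```

apply_moves(
  steps=[0,0,0,0,0,-1,5,0,0,0,0,0,-1,5,0,0,0,0,0,-1,5,0,0,0,0,0,-1,5,0,0,0,0,0,-1,5,0,0,0,0,0,-1,5,0,0,0,0,0,-1,5,0,0,0,0,0,-1,5,0,0,0,0,0,-1,5,0,0,0,0,0,0,5,0,0,0,0,0,0,5],
)

```text
t: 11.0
tool_pos: [0.6724, -0.0428, 0.0647]
orientation: [2.176, 2.264, 0.001]
force: [-0.6, -0.9, 0.5]
opening: 0.0046
gripper_force: 0.0
```

```bash
python3 -c "
from h import *
report()"
```

```text
t 11.0 tcp [ 0.6724 -0.0428  0.0647] stop xy [-0.0143 -0.1737] yaw 1.6106 tilt [ 0.0014 -0.0001] F [-0.6 -0.9  0.5] open 0.0046
```

apply_moves(
  steps=[-0.1,-0.28,0,0,0,0,5,0,0,0.8,0,0,0,5,0,0,0.8,0,0,0,5,0,0,0.7,0,0,0,5,0,0,0.3,0,0,0,5,0,0,0.12,0,0,0,5,0,0,0,0,0,0,5],
)

```text
t: 11.58
tool_pos: [0.6633, -0.0461, -0.0179]
orientation: [-2.174, -2.266, 0.001]
force: [0.3, 0.1, 0.1]
opening: 0.0043
gripper_force: 0.0
```

```bash
python3 -c "
from h import *
report()"
```

```text
t 11.58 tcp [ 0.6633 -0.0461 -0.0179] stop xy [-0.0235 -0.1766] yaw 1.6123 tilt [-0.0011  0.0002] F [0.3 0.1 0.1] open 0.0043
```

apply_moves(
  steps=[0.28,0,0,0,0,0,5,0.28,0,0,0,0,0,5,0.28,0,0,0,0,0,5,0.28,0,0,0,0,0,5,0.28,0,0,0,0,0,5,0.28,0,0,0,0,0,5,0.28,0,0,0,0,0,5,0.28,0,0,0,0,0,5,0.28,0,0,0,0,0,5,0.2,0,0,0,0,0,5,0.1,0,0,0,0,0,5],
)

```text
t: 12.5
tool_pos: [0.6613, 0.0392, -0.0158]
orientation: [2.171, 2.268, 0.002]
force: [-0.1, -5.4, 3.2]
opening: 0.0048
gripper_force: 2.6
```

apply_moves(
  steps=[0.1,0,0,0,0,0,5,0.07,0,0,0,0,0,5],
)

```text
t: 12.67
tool_pos: [0.6607, 0.0436, -0.0164]
orientation: [2.172, 2.268, 0.001]
force: [1.0, -4.6, 4.0]
opening: 0.0044
gripper_force: 2.6
```

apply_moves(
  steps=[0.06,0,0,0,0,0,5],
)

```text
t: 12.75
tool_pos: [0.6605, 0.0452, -0.0166]
orientation: [2.172, 2.268, 0.001]
force: [0.9, -5.5, 4.2]
opening: 0.0044
gripper_force: 2.6
```

```bash
python3 -c "
from h import *
report()"
```

```text
t 12.75 tcp [ 0.6605  0.0452 -0.0166] stop xy [-0.0224 -0.0853] yaw 1.6138 tilt [ 0.0014 -0.0005] F [ 0.9 -5.5  4.2] open 0.0044
```

apply_moves(
  steps=[0.07,0,0,0,0,0,5],
)

```text
t: 12.83
tool_pos: [0.6604, 0.0471, -0.0166]
orientation: [2.172, 2.268, 0.001]
force: [0.7, -4.4, 3.1]
opening: 0.0048
gripper_force: 2.6
```

apply_moves(
  steps=[0.06,0,0,0,0,0,5],
)

```text
t: 12.92
tool_pos: [0.6603, 0.0489, -0.0167]
orientation: [2.173, 2.268, 0.001]
force: [0.4, -6.4, 2.4]
opening: 0.0046
gripper_force: 2.6
```

apply_moves(
  steps=[0.05,0,0,0,0,0,5],
)

```text
t: 13.0
tool_pos: [0.6602, 0.0504, -0.0167]
orientation: [2.172, 2.268, 0.001]
force: [0.3, -5.5, 3.5]
opening: 0.0048
gripper_force: 2.7
```

apply_moves(
  steps=[0.05,0,0,0,0,0,5],
)

```text
t: 13.08
tool_pos: [0.6601, 0.0518, -0.0167]
orientation: [2.173, 2.268, 0.001]
force: [0.5, -5.7, 4.6]
opening: 0.0045
gripper_force: 2.7
```

apply_moves(
  steps=[0.05,0,0,0,0,0,5],
)

```text
t: 13.17
tool_pos: [0.6601, 0.0533, -0.0167]
orientation: [2.173, 2.268, 0.001]
force: [0.4, -5.7, 3.7]
opening: 0.0047
gripper_force: 2.7
```

apply_moves(
  steps=[0.05,0,0,0,0,0,5],
)

```text
t: 13.25
tool_pos: [0.66, 0.054, -0.0167]
orientation: [2.172, 2.267, -0.001]
force: [-0.1, -14.2, 4.2]
opening: 0.0049
gripper_force: 6.8
```

apply_moves(
  steps=[0.05,0,0,0,0,0,5],
)

```text
t: 13.33
tool_pos: [0.6602, 0.054, -0.0167]
orientation: [2.171, 2.266, -0.003]
force: [2.3, -19.7, 3.6]
opening: 0.0045
gripper_force: 9.8
```

The force jumped to 20 N against the end stop. I back off, lift and check.

apply_moves(
  steps=[-0.3,0,0,0,0,0,5,-0.4,0,0,0,0,0,5,0,0,-0.9,0,0,0,5,0,0,-0.9,0,0,0,5,0,0,-0.9,0,0,0,5,0,0,-0.9,0,0,0,5,-0.5,0,-0.5,0,0,0,5,-0.5,0,0,0,0,0,5,0,0,0,0,0,0,5,0,0,0,0,0,0,5],
)

```text
t: 14.17
tool_pos: [0.6606, 0.0048, 0.104]
orientation: [-2.174, -2.265, 0.002]
force: [0.1, -0.1, -0.5]
opening: 0.0044
gripper_force: 0.0
```

```bash
python3 - <<'E'
from h import *
report()
im=eyes.read_camera("wrist");c=eyes.calibration("wrist")
np.savez("w5.npz",im=im,**c)
g=pix([[*(C+S@[-.02,-.035]),.025]],c)[0].astype(int);print(g)
x0,y0=np.clip(g-[130,100],0,[300,220]);print(x0,y0)
cv2.imwrite("pics/w5.png",cv2.resize(im[y0:y0+200,x0:x0+260,::-1],(780,600),interpolation=2))
E
```

```text
t 14.17 tcp [0.6606 0.0048 0.104 ] stop xy [-0.0241 -0.1256] yaw 1.6121 tilt [-0.0021  0.0007] F [ 0.1 -0.1 -0.5] open 0.0044
[289  95]
159 0
```

View pics/w5.png

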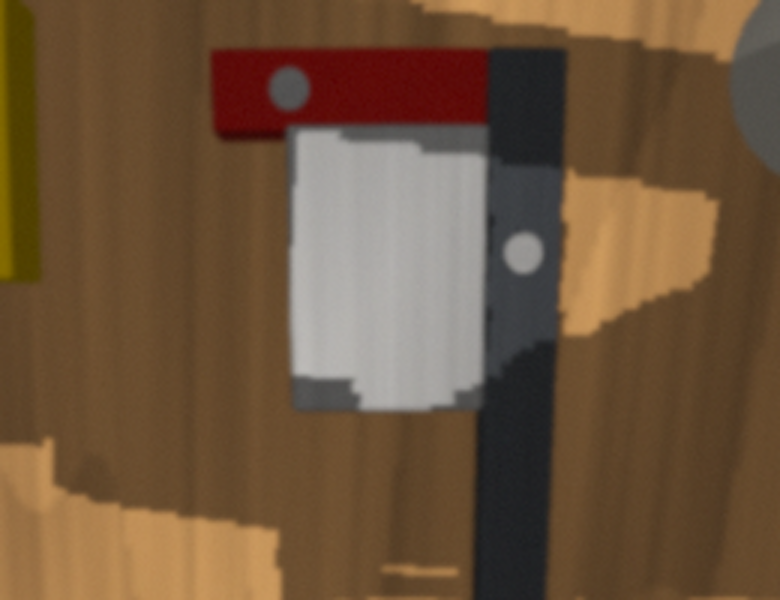

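The wrist crop shows the block in the corner: its top side meets red at row 126 and its right side meets the rail at col 486. A quick numeric check:

```bash
python3 - <<'E'
from h import *
c=np.load("w5.npz");f=lambda a:np.array(a,float)/3+[159,0]
st=lambda P:((P[:,:2]-C)@S).round(4)
print("block top",st(world(f([(288,127),(490,125),(483,408),(293,410)]),.025,c)))
print("rail/red",st(world(f([(474,590),(478,450),(216,130)]),.015,c)))
E
```

```text
block top [[-0.0451  0.0027]
 [ 0.0042  0.0031]
 [ 0.0043 -0.0655]
 [-0.0452 -0.0661]]
rail/red [[ 0.0043 -0.1172]
 [ 0.0043 -0.0776]
 [-0.0643  0.0039]]
```

```bash
python3 -c "
from plant import robot
print(robot.close_job())"
```

```text
the job is handed in; nothing more can be done
None
```

The steel block sits home in the corner stop, flat against the rail and within about 1 mm of the red end stop by camera (it was pressed to 20 N there). It was only slid with the fingertips; nothing else was pushed in the views I took, though I did not re-measure the other items at the end, and the job is handed in.

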